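Draw the bottom blank from a gravity magazine and clamp it in a spring-jaw fixture

ROBOT

A 7-joint arm with a two-finger parallel gripper is mounted at the origin on the work surface. World frame = base frame: x ahead of the robot, y to its left, z up, the work surface at z = 0. Lengths are in mm, angles in degrees, forces in N, time in s.
With the tool pointing down it reaches from about 400 to 925 mm from the base axis. Payload 5.6 kg.
Tool frame: the origin (TCP) lies at the centre of the arm's flange, where the gripper is bolted on; the fingertips stand 173 mm ahead of it and the grasp point (between the pads) lies 155 mm ahead of it; z points along the fingers, y is the line along which they close (so a half turn about z gives the same grasp; the last joint's range is limited). The gripper opens to 85 mm and grips with 20 to 120 N. Pads are 22 mm wide; open, the fingers measure 114 mm over their backs; the gripper's body (76 mm by 85 mm) begins 54 mm behind the grasp point. The pads swing forward as they close: fully open they stand 13 mm farther back than shut.
Start: joints at [-72.25, 26.786, -0.665, 91.828, 0.344, 61.387, -3.226], TCP at [224.625, 609.955, 404.69] pointing down, gripper open.
Joint ranges: [-144.91, 144.91], [-17.63, 115.5], [-89.93, 88.59], [15.96, 139.68], [-74.01, 254.01], [8.47, 105.57], [-167.45, 167.45]. Speed limits (degrees/s): [147.25, 147.25, 180, 180, 180, 180, 180].

INTERFACE

Orientations are given as a 3x3 rotation matrix whose columns are the frame's x, y, z axes.
In Python, from plant import r gives the robot as it stands.
- The arm moves only by the tool carry_out, never from a script. Its argument "moves" is a list of rows, each an object with "delta_rot": the turn, a rotation vector about the tool's x, y, z in rad, a list of three; "delta_pos": the shift along the tool's x, y, z in mm, a list of three; "grip": the closure, from -1 (fully open) to 1 (shut). A call has exactly 5 rows; each row shifts and turns the commanded pose from where the row before left it, along the tool's axes as they then stand; what a row does not reach is not made up. A row lasts 1/10 s, in which the tool goes at most 50 mm and 8.59 degrees, less where a joint would pass 70% of its speed; a pose out of reach is approached as far as the arm can. A call with a gripper value outside its range is refused whole. The fingers move at their own pace and stop on an object; "force" is the grip in N (left out, the last holds). Time passes only in rows, so rows that do not move let the fingers close, or fill a call up. It gives the time, the measured TCP pose, the force, the opening and the grip force at its end, in the units of the state.
- r.get_state(): the state, without advancing time (a new reading comes with each control period).
- r.snapshot(name): name is "side" or "top"; returns a dict with "image" (384x512x3 uint8, red, green, blue), "depth" (384x512 float32, mm along the optical axis (not along the pixel's ray), 0 where there is no reading), "camera_matrix" (3x3 intrinsics, pixels), "k1" (the pictures are not rectified: a ray, as slopes to the right and down, at radius r is drawn at 1 + k1 r^2 times it, then the intrinsics apply), "eye" and "orientation" of the camera in the world. Camera axes: x right, y up, looking along -z (the intrinsics and any distortion apply to the point x, -y, -z); pixel columns grow to the right and rows downward; lengths in mm; the calibration is good to about 2 mm. A picture is of the moment at which its call begins.
- r.close_job(): hands the job in; it is judged then, once.
The state is a dict: "clock": time; "q": joint angles; "joint_velocities": joint speeds; "joint_efforts": joint torques, N m; "position": TCP position; "orientation": TCP orientation; "force": force on the tool from outside, world axes, zero at the start; "torque": the same for the moment, N m; "finger_gap": opening from 0.0 (shut) to 1.0 (fully open); "gripper_force": force on a finger pad.
Only numpy, scipy, OpenCV 4.12 (cv2) and the standard library are available. Lean on these libraries where they do the work, as an engineer would, in place of code of your own. Each camera call takes 0.05 s, during which the arm holds its last target. There are 200 camera calls.

TASK

Slide the bottom aluminium blank out through the mouth of the gravity magazine, so that the rest of the stack drops onto the magazine's bed with its weight still on top. Then load that blank in the spring-jaw fixture: push the sprung jaw back with its end, lower it flat onto the bed behind the fixed fence, centred and square, and let go so that the jaw clamps it. Leave the other blanks in the magazine and the tools and parts on the bench undisturbed.

Things in the scene. Friction and masses are not known exactly. Their poses are not given: they have to be found in the camera images.
- magazine: Fixed steel gravity magazine for bar blanks, 150 mm tall. Origin: centre of the underside of its base plate (x -95..95, y -60..60, 10 thick), on the bench; z up; mouth on its -x side, facing away from the robot. Bed y -18..18 (narrower than the blanks), x -66..66, top z = 45 mm. Side posts at |y| = 26.5..31.5, x -34..-10 and 33..57, top rails z 132..150; rear stop at x = 62 (y -18..18).
- mouth (a point): Front edge of the magazine's bed (x = -66, z = 45 mm of the magazine), axes as the magazine's. Above it stands the gate strip, 4 mm thick, y -18..18, z = 61..150 mm (y -31..31 above z = 120): the slot under it is 16 mm high, so one 12 mm blank passes and the next is held back. The sides beside the mouth are open from x = -34 forward, below the rails.
- blank0: The bottom blank, to be drawn out: plain aluminium bar 120 (x) x 50 (y) x 12 mm (z), 0.19 kg. Origin: centre of its underside. It lies on the magazine's bed, along its x; its front end sticks out 26 to 36 mm beyond the gate. Drawing it out along the magazine's -x takes roughly 6 to 20 N. No room for an upright gripper at the tall gate: lean the gripper's back away from it, 35 degrees.
- blank1: Second blank, equal to blank0, lying on it behind the gate; it must drop 12 mm onto the bed. Origin: centre of its underside.
- blank2: Third blank, equal, on blank1. Origin: centre of its underside.
- blank3: Fourth blank, equal, on blank2. Origin: centre of its underside.
- weight: Dark steel follower weight, 80 x 44 x 12 mm with a knob (16 mm across, 14 mm high), 0.25 to 0.5 kg, on top of the stack. Origin: centre of its underside.
- fixture: Fixed spring-jaw fixture. Origin under its bed's centre, on the bench; z up. Base plate 12 mm thick, x -97..128, y -55..55 mm. Bed y -18..18, x -60..50, top z = 45 mm. Fixed fence at the -x end (away from the robot): inner face x = -60, 12 thick, y -15..15, top z = 52, 7 mm above the bed. Sprung jaw at the +x end (robot side). A clamped blank lies along x, centred at x = 0.
- bed (a point): Point on the fixture: where the middle of a clamped blank's underside belongs (top of the bed, 60 mm from the fence's face). Axes as the fixture's.
- jaw_face (a point): Point on the front face of the sprung jaw, at z = 69 mm of the fixture; the jaw is an aluminium block 56 mm wide, its face spans z = 24..82 mm. Moves with the jaw.
- jaw (a joint): Travel of the sprung jaw (m), away from the fence (+x of the fixture): 0 at rest (face at x = 54 mm, a 114 mm gap to the fence), 0.006 with a 120 mm blank clamped, at most 0.022. The spring pushes back with about 4 N at 0, 7 N at 0.006 and 9 N at 0.010. Friction on the jaw can hold up the end of a blank that is lowered level against it; entering with that end low avoids this.
- screwdriver: Bystander: black-handled screwdriver, 190 mm, lying on the bench. Leave alone.
- spanner: Bystander: steel spanner, 180 mm, lying on the bench. Leave alone.
- caliper: Bystander: caliper, 200 mm, lying on the bench. Leave alone.
- flange: Bystander: aluminium ring flange, 90 mm across, 22 mm high, lying on the bench. Leave alone.

How it is judged (in metres and radians):
On the way:
1. the bottom blank is out through the mouth and the next one has dropped onto the magazine's bed (x of blank0 in the frame of magazine below -0.125 m and z of blank1 in the frame of magazine below 0.049 m and angle between blank1's own z axis and vertical below 0.04 rad), for 0.1 s.
At the end, for the whole second after the job is handed in: blank0 clamped flat in the fixture: centre within 5 mm along, 10 mm across, 4 mm high of its place, tilt < 0.04, square < 0.09 rad, at rest, jaw back 3 to 10 mm; the other blanks and the weight in the magazine 12 mm lower (within 4 mm), blanks at most 25 mm towards the mouth (x of blank0 in the frame of fixture between -0.005 and 0.005 m and y of blank0 in the frame of fixture between -0.01 and 0.01 m and z of blank0 in the frame of fixture between 0.042 and 0.049 m and angle between blank0's own z axis and vertical below 0.04 rad and angle between the x axis of blank0 and the x axis of fixture, either way round below 0.09 rad and value of joint jaw between 0.003 and 0.01 m and linear speed of blank0 below 0.02 m/s and x of blank1 in the frame of magazine between -0.025 and 0.01 m and z of blank1 in the frame of magazine between 0.041 and 0.049 m and x of blank2 in the frame of magazine between -0.025 and 0.01 m and z of blank2 in the frame of magazine between 0.053 and 0.061 m and x of blank3 in the frame of magazine between -0.025 and 0.01 m and z of blank3 in the frame of magazine between 0.065 and 0.073 m and z of weight in the frame of magazine between 0.077 and 0.085 m); the robot touches nothing.
It fails at once if a tool or part on the bench is pushed more than 30 mm (distance of any of screwdriver, spanner, caliper, flange from where it was at the start of the episode above 0.03 m).
It fails at once if another blank or the weight is taken from the magazine (distance of any of blank1, blank2, blank3, weight from where it was at the start of the episode above 0.05 m).
It also fails if it takes over 56 s, if anything falls off the work surface, if the arm or the gripper's body presses on something with over 40 N, if the wrist force passes 120 N, or if a joint passes its speed limit or range.

## Working session

There is one attempt and no reset: what is moved stays moved. The work goes in short steps, Python scripts to look and compute and a tool call to move; the robot and the scene stay as the last step left them, time stands still between calls to the robot, and variables do not carry over. Pictures are saved under pics/ and viewed, at most 10 in all, crops included, and the job is handed in when it is done.

Besides the shell and the picture viewer there is one more tool, called after "Request:" in YAML: its name, and indented under it one key for each argument. carry_out: Moves the arm, as the interface text tells. Its arguments: {"type":"object","properties":{"moves":{"type":"array"},"force":{"type":"number"}},"required":["moves"]}

```bash
ls; mkdir -p pics
python3 - <<'E'
from plant import r
import cv2,numpy as np,pickle
d={}
for n in("side","top"):
    s=r.snapshot(n);d[n]=s
    cv2.imwrite(f"pics/{n}0.png",s["image"][:,:,::-1])
    print(n,s["camera_matrix"],s["k1"],s["eye"],s["orientation"])
pickle.dump(d,open("s0.pkl","wb"))
print(r.get_state())
E
```

```text
pics
side [[457.1824446    0.         255.92026212]
 [  0.         457.1824446  188.42603495]
 [  0.           0.           1.        ]] 0.027012859525833065 [ 479.07398755 -904.13264689  911.482397  ] [[ 0.99251602  0.08798126 -0.08468328]
 [-0.12162631  0.65028115 -0.74989431]
 [-0.01090871  0.75458182  0.65611529]]
top [[381.57542845   0.         253.85651275]
 [  0.         381.57542845 195.2678254 ]
 [  0.           0.           1.        ]] -0.025229295005946475 [ 343.10201461   13.96042676 1282.39839818] [[ 0.01511222  0.98525901 -0.17040044]
 [-0.99985471  0.01623469  0.00519571]
 [ 0.00788552  0.17029717  0.9853612 ]]
{'clock': 0.1, 'q': array([-72.2497099 ,  26.83289854,  -0.66491266,  91.87551256,
         0.34470311,  61.38713668,  -3.22547583]), 'joint_velocities': array([ 0.00067822, -0.12142477,  0.06442802, -0.15804849,  0.02668691,
       -0.11895614, -0.04544632]), 'joint_efforts': array([ 1.20660312e-03, -5.33520126e+01,  2.15046946e-02, -2.51964962e+01,
        1.15035754e-02,  4.26012804e-03,  1.32906294e-05]), 'position': array([224.55973172, 609.74034998, 403.81229451]), 'orientation': array([[-9.38391324e-01,  3.45574201e-01, -4.40375306e-04],
       [ 3.45574458e-01,  9.38390015e-01, -1.57295864e-03],
       [-1.30330136e-04, -1.62823320e-03, -9.99998666e-01]]), 'force': array([-0.88321212,  0.31479101, -0.01940516]), 'torque': array([-0.02005029, -0.01974132,  0.05645725]), 'gripper_force': 0.0, 'finger_gap': 1.0021090373708739}
```

View pictures.

View pics/side0.png

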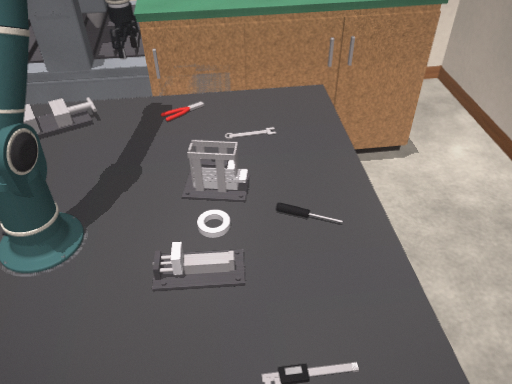

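View pics/top0.png

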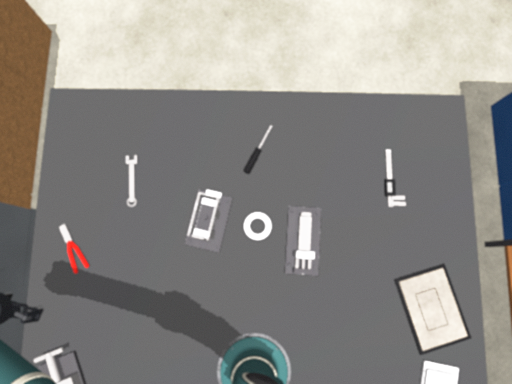

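```bash
cat > h.py <<'E'
import numpy as np,cv2
def cloud(s):
    K=np.array(s["camera_matrix"]);k=s["k1"];D=s["depth"]
    h,w=D.shape;u,v=np.meshgrid(np.arange(w),np.arange(h))
    p=cv2.undistortPoints(np.stack([u,v],-1).reshape(-1,1,2).astype(float),K,np.array([k,0,0,0.])).reshape(h,w,2)
    c=np.stack([p[...,0]*D,-p[...,1]*D,-D],-1)
    W=c@np.array(s["orientation"]).T+s["eye"]
    W[D<=0]=np.nan
    return W
def proj(s,P):
    P=np.atleast_2d(P);c=(P-s["eye"])@np.array(s["orientation"])
    a=c[:,0]/-c[:,2];b=-c[:,1]/-c[:,2];f=1+s["k1"]*(a*a+b*b)
    K=np.array(s["camera_matrix"])
    return np.stack([K[0,0]*a*f+K[0,2],K[1,1]*b*f+K[1,2]],-1)
def crop(s,c,w,h,z,name,polys=()):
    x,y=int(c[0]-w/2),int(c[1]-h/2)
    im=cv2.resize(s["image"][y:y+h,x:x+w,::-1],None,fx=z,fy=z,interpolation=cv2.INTER_CUBIC)
    for P,col in polys:
        q=((proj(s,P)-[x,y]+.5)*z-.5)
        cv2.polylines(im,[np.round(q).astype(int)],True,col,1,cv2.LINE_AA)
    cv2.imwrite(name,im)
E
python3 - <<'E'
import pickle,numpy as np,cv2
from h import *
d=pickle.load(open("s0.pkl","rb"))
for n in d:
    s=d[n];W=cloud(s);P=W.reshape(-1,3);print(n)
    b=P[(P[:,0]>300)&(P[:,0]<800)&(abs(P[:,1])<150)&np.isfinite(P[:,2])]
    print("bench z",np.median(b[:,2][abs(b[:,2])<20]))
    for nm,c in (("mag",(208,218) if n=="top" else (218,175)),("fix",(303,240) if n=="top" else (200,265))):
        w=W[c[1],c[0]];print(nm,w)
    # connected components of height>5 in region
    Z=np.nan_to_num(W[...,2],nan=-99);m=((Z>5)&(Z<250)&(W[...,0]>350)&(W[...,0]<950)&(abs(W[...,1])<420)).astype(np.uint8)
    k,l,st,ce=cv2.connectedComponentsWithStats(m)
    for i in range(1,k):
        if st[i,4]<40: continue
        Q=W[l==i];r=cv2.minAreaRect(Q[:,:2].astype(np.float32))
        h=np.histogram(Q[:,2],bins=np.arange(0,180,6))
        print(ce[i].round(),st[i,4],np.round(r[0],1),np.round(r[1],1),round(r[2],1),h[0])
s=d["side"];crop(s,(215,220),130,180,4,"x.png")
a=cv2.imread("x.png");s=d["top"];crop(s,(255,230),150,90,5,"pics/topc.png")
crop(d["side"],(218,170),80,75,5,"a.png");crop(d["side"],(200,265),110,60,5,"b.png")
a=cv2.imread("a.png")[:300];b=cv2.imread("b.png")
c=np.zeros((600,550,3),np.uint8);crop(d["side"],(218,170),110,60,5,"a.png")
cv2.imwrite("pics/sidec.png",np.vstack([cv2.imread("a.png"),b]))
E
```

```text
side
bench z 0.44643927587083
mag [485.62575818 124.74677617  75.44032845]
fix [ 421.96223812 -173.78038272   41.88984199]
[215. 173.] 3082 [495.1 244.6] [302.3 190. ] 77.7 [ 30 651 196  78  67  71  50  52  89 180  78  78  68  76  82 139  66 147
  66  69  63  72 150 169 219  76   0   0   0]
[299. 211.] 373 [720.7  -5.4] [ 40.1 201.4] 56.7 [  5  39 130 109  90   0   0   0   0   0   0   0   0   0   0   0   0   0
   0   0   0   0   0   0   0   0   0   0   0]
[213. 223.] 586 [460.   -6.1] [87.7 89.2] 76.1 [ 12  78  92 349  55   0   0   0   0   0   0   0   0   0   0   0   0   0
   0   0   0   0   0   0   0   0   0   0   0]
[206. 268.] 2706 [ 439.9 -159.1] [115.9 177.2] 86.8 [ 16 679 718  80  93  97 142 538  84  22  22  22  22 158  13   0   0   0
   0   0   0   0   0   0   0   0   0   0   0]
top
bench z 1.09015427021518
mag [472.73627288 148.5390426  106.58631123]
fix [ 413.0747208  -153.67001013   44.23176999]
[254. 156.] 254 [726.9  -1.8] [ 29.8 190.7] 64.1 [ 5 11 59 91 84  4  0  0  0  0  0  0  0  0  0  0  0  0  0  0  0  0  0  0
  0  0  0  0  0]
[208. 221.] 2052 [473.5 160. ] [127.3 194.5] 76.7 [ 24 637 293  17   4   2   6   3  14  63  18  10  13   7  25 153  66 274
  63  22  24  18  30  30  97 137   2   0   0]
[303. 233.] 1754 [ 439.3 -157.2] [114.4 182.5] 86.2 [  5 423 686  38   8  16  38 287 109  11   5   0   6  80  42   0   0   0
   0   0   0   0   0   0   0   0   0   0   0]
[257. 226.] 384 [458.2  -3.8] [88.1 88.2] 76.5 [  3   7  15 240 117   2   0   0   0   0   0   0   0   0   0   0   0   0
   0   0   0   0   0   0   0   0   0   0   0]
```

View pics/sidec.png

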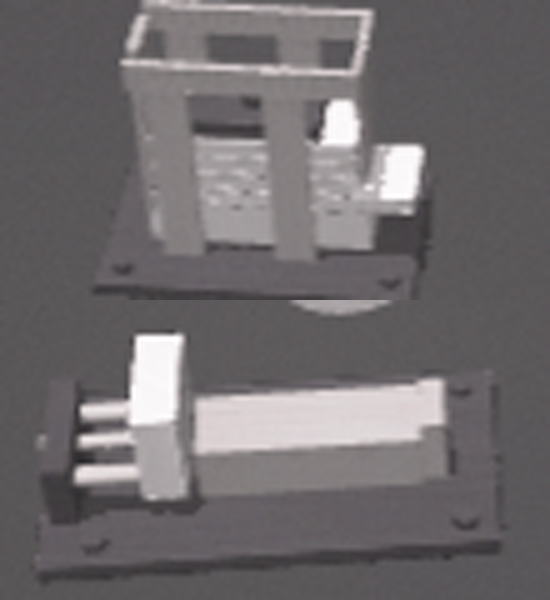

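View pics/topc.png

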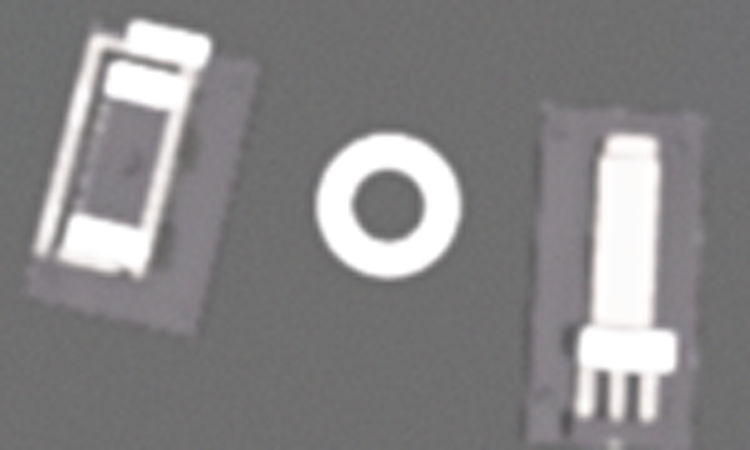

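```bash
cat > fit.py <<'E'
import numpy as np
from scipy.optimize import least_squares
from h import *
B=lambda *a:np.array(a,float).reshape(3,2)
MAG=[B(-95,95,-60,60,0,10),B(-66,66,-18,18,10,45),B(-70,-66,-18,18,61,150),B(-70,-66,-31,31,120,150),B(62,66,-18,18,45,150)]+\
 [B(a,b,*y,10,150) for a,b in((-34,-10),(33,57)) for y in((-31.5,-26.5),(26.5,31.5))]+[B(-70,66,*y,132,150) for y in((-31.5,-26.5),(26.5,31.5))]
FIX=[B(-97,128,-55,55,0,12),B(-60,50,-18,18,12,45),B(-72,-60,-15,15,12,52),B(54,76,-28,28,24,82)]
def sdf(Q,boxes):
    o=np.full(len(Q),1e9)
    for b in boxes:
        d=np.abs(Q-b.mean(1))-(b[:,1]-b[:,0])/2
        s=np.linalg.norm(np.maximum(d,0),axis=1)+np.minimum(d.max(1),0)
        o=np.where(np.abs(s)<np.abs(o),s,o)
    return o
def Rz(a): c,s=np.cos(a),np.sin(a);return np.array([[c,-s,0],[s,c,0],[0,0,1.]])
def fit(P,p0,boxes,R):
    P=P[np.isfinite(P[:,2])&(np.hypot(P[:,0]-p0[0],P[:,1]-p0[1])<R)&(P[:,2]>6)&(P[:,2]<160)]
    bx=boxes if callable(boxes) else (lambda p:boxes)
    f=lambda p:sdf((P-[p[0],p[1],p[3]])@Rz(p[2]),bx(p))
    q=least_squares(f,p0,loss="cauchy",f_scale=1.5,x_scale=[1,1,.01,1]+[1]*(len(p0)-4),diff_step=1e-4)
    return q.x,np.median(abs(f(q.x))),len(P)
E
python3 - <<'E'
import pickle
from fit import *
d=pickle.load(open("s0.pkl","rb"))
C={n:cloud(d[n]).reshape(-1,3) for n in d};C["both"]=np.vstack([C["side"],C["top"]])
magb=lambda p:MAG+[B(p[4]-60,p[4]+60,-25,25,45,57),B(-60,60,-25,25,57,93)]
for n in C:
    x,e,k=fit(C[n],[473.5,160,np.radians(180-13.3),0,-38],magb,115);print(n,"mag",x.round(1),np.degrees(x[2]).round(2),e,k)
    x,e,k=fit(C[n],[455,-157,np.radians(180-3.8),0],FIX,125);print(n,"fix",x.round(1),np.degrees(x[2]).round(2),e,k)
E
```

```text
side mag [ 4.759e+02  1.596e+02  2.900e+00  3.000e-01 -3.380e+01] 167.66 1.1827235075470228 3052
side fix [ 4.503e+02 -1.577e+02  3.100e+00  2.000e-01] 177.53 1.4946077469548396 3079
top mag [472.4 160.5   2.9  11.1 -35.4] 167.64 1.5295722964221952 2057
top fix [ 445.7 -158.3    3.1    1. ] 176.22 1.9089683842655543 2032
both mag [474.1 160.    2.9   0.6 -35. ] 167.53 1.4124664032850767 5109
both fix [ 4.523e+02 -1.579e+02  3.100e+00  4.000e-01] 177.37 1.685961399333154 5111
```

```bash
cat >> fit.py <<'E'
def rect(b,z,p):
    x0,x1,y0,y1=b[0,0],b[0,1],b[1,0],b[1,1]
    return np.array([[x0,y0,z],[x1,y0,z],[x1,y1,z],[x0,y1,z]])@Rz(p[2]).T+[p[0],p[1],p[3]]
def mont(d,pm,pf,b0,name):
    out=[]
    G,Rr,Bl,Y=(0,220,0),(0,0,255),(255,0,0),(0,220,255)
    pl=[(rect(MAG[0],10,pm),G),(rect(B(-70,66,-31.5,31.5,0,0),150,pm),Rr),(rect(B(b0-60,b0+60,-25,25,0,0),57,pm),Bl),(rect(MAG[1],45,pm),Y),
        (rect(FIX[0],12,pf),G),(rect(FIX[1],45,pf),Y),(rect(FIX[2],52,pf),Rr),(rect(FIX[3],82,pf),Bl)]
    s=d["side"];crop(s,(215,170),100,75,4,"a.png",pl);crop(s,(200,265),100,75,4,"b.png",pl)
    s=d["top"];crop(s,(208,218),60,75,4,"c.png",pl);crop(s,(303,240),60,75,4,"d.png",pl)
    I=[cv2.imread(k+".png") for k in "abcd"]
    cv2.imwrite(name,np.vstack([np.hstack([I[0],I[2]]),np.hstack([I[1],I[3]])]))
E
python3 - <<'E'
import pickle
from fit import *
d=pickle.load(open("s0.pkl","rb"))
C={n:cloud(d[n]).reshape(-1,3) for n in d};C["both"]=np.vstack([C["side"],C["top"]])
fb=lambda p:FIX[:3]+[B(54,54+p[4],-28,28,24,82),B(54+p[4],128,-20,20,50,70)]
for n in C:
    for x0 in(445,455):
        x,e,k=fit(C[n],[x0,-157,np.radians(177),0,20],fb,140);print(n,"fix",x.round(1),np.degrees(x[2]).round(2),e,k)
mont(d,[474.5,160,np.radians(167.6),0.5],[450,-157.8,np.radians(177.3),.3],-35,"pics/ov.png")
E
```

```text
side fix [ 4.357e+02 -1.570e+02  3.100e+00  2.000e-01  2.900e+01] 176.9 1.3223946023057245 3571
side fix [ 4.530e+02 -1.579e+02  3.100e+00  2.000e-01  6.860e+01] 177.63 1.4721121515304487 3448
top fix [ 436.8 -157.6    3.1    1.    32.7] 177.09 1.8042251898495696 2371
top fix [ 443.1 -158.1    3.1    1.    46.2] 176.95 1.8751907265701675 2276
both fix [ 4.409e+02 -1.573e+02  3.100e+00  4.000e-01  2.900e+01] 177.1 1.5460071520705796 5942
both fix [ 449.8 -157.8    3.1    0.5   27. ] 177.31 1.7459149837500263 5724
```

View pics/ov.png

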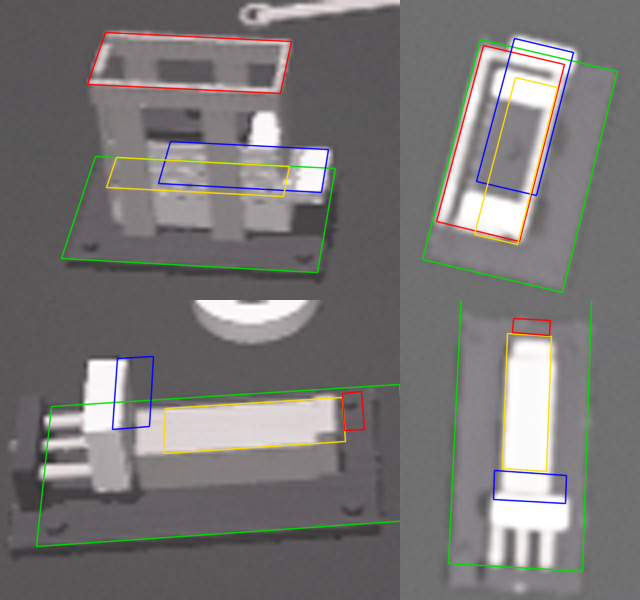

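Run:
```python
import pickle
from fit import *
d=pickle.load(open("s0.pkl","rb"))
C={n:cloud(d[n]).reshape(-1,3) for n in d};C["both"]=np.vstack([C["side"],C["top"]])
fb=lambda p:FIX[:3]+[B(54,54+p[4],-28,28,24,82)]
for n in C:
        x,e,k=fit(C[n],[430,-157,np.radians(177),0,18],fb,135);print(n,"fix",x.round(1),np.degrees(x[2]).round(2),e,k)
magb=lambda p:MAG+[B(p[4]-60,p[4]+60,-25,25,45,57),B(-60,60,-25,25,57,93)]
m,e,k=fit(C["both"],[474,160,np.radians(167.6),0,-35],magb,115)
mont(d,m,x,m[4],"pics/ov2.png")
```

```text
side fix [ 4.318e+02 -1.568e+02  3.100e+00  2.000e-01  5.960e+01] 176.84 1.2011475622142322 3570
top fix [ 430.2 -157.3    3.1    1.1   33.9] 177.17 1.7899022309544321 2404
both fix [ 431.6 -157.2    3.1    0.5   46.2] 177.06 1.4461140626126348 5974
```

View pics/ov2.png

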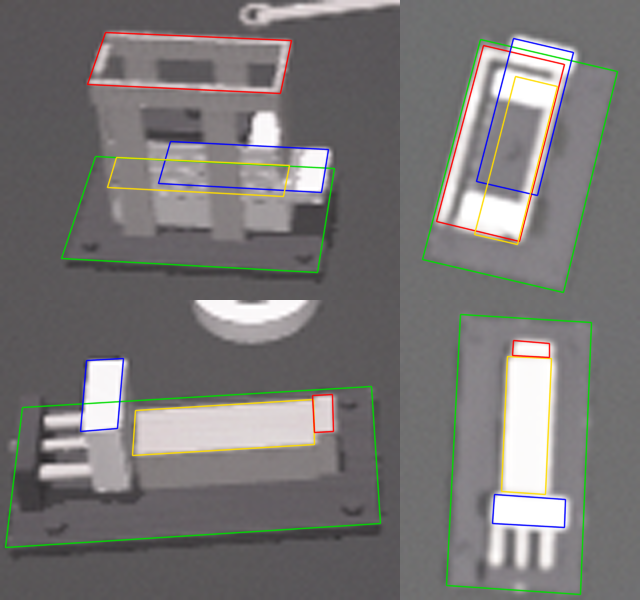

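```bash
cat > go.py <<'E'
import json
from plant import r
from fit import *
from scipy.spatial.transform import Rotation as Ro
L=155.
def tool(yaw,lean):
    # frame with x=frame +x (towards robot), y_t=-frame y ; lean: z tips towards frame +x
    mx=Rz(yaw)[:,0];my=Rz(yaw)[:,1];Z=np.array([0,0,1.]);a=np.radians(lean)
    z=-np.cos(a)*Z+np.sin(a)*mx;y=-my
    return np.stack([np.cross(y,z),y,z],1)
def to(G,R,s=None):
    s=s or r.get_state();T=np.asarray(G)-L*R[:,2];Rc=s["orientation"]
    print("t",round(s["clock"],2),"TCP",s["position"].round(1),"tgt",T.round(1),"F",s["force"].round(1),"gap",round(s["finger_gap"],3),"gf",round(s["gripper_force"],1),"q",s["q"].round(0))
    print(" dpos tool",(Rc.T@(T-s["position"])).round(1)," rotvec",Ro.from_matrix(Rc.T@R).as_rotvec().round(3)," dpos(after rot)",(R.T@(T-s["position"])).round(1))
def fr(p,v): return Rz(p[2])@np.asarray(v,float)+[p[0],p[1],p[3]]
E
python3 - <<'E'
import pickle
from go import *
for i in(2,3): MAG[i]=MAG[i]+np.array([[4,4],[0,0],[0,0]])
for i in(-1,-2): MAG[i][0,0]=-66
d=pickle.load(open("s0.pkl","rb"))
C={n:cloud(d[n]).reshape(-1,3) for n in d};C["both"]=np.vstack([C["side"],C["top"]])
magb=lambda p:MAG+[B(p[4]-60,p[4]+60,p[5]-25,p[5]+25,45,57),B(-60,60,-25,25,57,93)]
for n in C:
    m,e,k=fit(C[n],[474,160,np.radians(167.6),0,-35,0],magb,115);print(n,m.round(1),np.degrees(m[2]).round(2),e)
m[3]=.3
json.dump([list(m),[431.2,-157.1,np.radians(177),.3]],open("pose.json","w"))
R=tool(m[2],35);G=fr(m,[m[4]-60+12,0,51]);print(G)
to(G-100*R[:,2],R)
E
```

```text
side [ 4.760e+02  1.595e+02  2.900e+00  3.000e-01 -3.360e+01 -8.000e-01] 167.62 1.1673206052888787
top [ 4.751e+02  1.599e+02  2.900e+00  1.400e+00 -3.150e+01 -1.000e-01] 167.71 1.5888453712586852
both [ 4.758e+02  1.596e+02  2.900e+00  9.700e+00 -3.160e+01  3.000e-01] 167.7 1.4792939889212402
[553.49683729 142.67333949  51.3       ]
t 0.1 TCP [224.6 609.7 403.8] tgt [696.4 111.5 260.2] F [-0.9  0.3 -0. ] gap 1.002 gf 0.0 q [-72.  27.  -1.  92.   0.  61.  -3.]
 dpos tool [-614.9 -304.2  144.2]  rotvec [ 0.041  0.61  -0.134]  dpos(after rot) [-546.9 -386.3 -207.6]
```

Request:
carry_out:
  moves:
    - {"delta_pos": [-41, -20, 2], "delta_rot": [0, 0, 0], "grip": -1}
    - {"delta_pos": [-41, -20, 2], "delta_rot": [0, 0, 0], "grip": -1}
    - {"delta_pos": [-41, -20, 2], "delta_rot": [0, 0, 0], "grip": -1}
    - {"delta_pos": [-41, -20, 2], "delta_rot": [0, 0, 0], "grip": -1}
    - {"delta_pos": [-41, -20, 2], "delta_rot": [0, 0, 0], "grip": -1}

```text
clock: 0.6
position: [383.4, 443.7, 394.3]
orientation: [[-0.938, 0.345, -0.0], [0.345, 0.938, -0.0], [0.0, -0.001, -1.0]]
force: [1.3, 0.3, -0.4]
finger_gap: 0.995
gripper_force: 0.0
```

Request:
carry_out:
  moves:
    - {"delta_pos": [-41, -20, 6], "delta_rot": [0, 0, 0], "grip": -1}
    - {"delta_pos": [-41, -20, 6], "delta_rot": [0, 0, 0], "grip": -1}
    - {"delta_pos": [-41, -20, 6], "delta_rot": [0, 0, 0], "grip": -1}
    - {"delta_pos": [-41, -20, 6], "delta_rot": [0, 0, 0], "grip": -1}
    - {"delta_pos": [-41, -20, 6], "delta_rot": [0, 0, 0], "grip": -1}

```text
clock: 1.1
position: [541.1, 279.1, 364.2]
orientation: [[-0.938, 0.345, -0.0], [0.345, 0.938, -0.0], [0.0, -0.0, -1.0]]
force: [-0.7, 0.4, 0.8]
finger_gap: 0.997
gripper_force: 0.0
```

Request:
carry_out:
  moves:
    - {"delta_pos": [-41, -20, 14], "delta_rot": [0, 0, 0], "grip": -1}
    - {"delta_pos": [-41, -20, 14], "delta_rot": [0, 0, 0], "grip": -1}
    - {"delta_pos": [-41, -20, 14], "delta_rot": [0, 0, 0], "grip": -1}
    - {"delta_pos": [-41, -20, 14], "delta_rot": [0, 0, 0], "grip": -1}
    - {"delta_pos": [-41, -20, 14], "delta_rot": [0, 0, 0], "grip": -1}

```text
clock: 1.6
position: [699.0, 114.5, 293.6]
orientation: [[-0.938, 0.345, -0.001], [0.345, 0.938, -0.0], [0.001, -0.0, -1.0]]
force: [0.8, 0.2, 0.2]
finger_gap: 0.997
gripper_force: 0.0
```

Request:
carry_out:
  moves:
    - {"delta_pos": [0, 0, 0], "delta_rot": [0.008, 0.122, -0.027], "grip": -1}
    - {"delta_pos": [0, 0, 0], "delta_rot": [0.008, 0.122, -0.027], "grip": -1}
    - {"delta_pos": [0, 0, 0], "delta_rot": [0.008, 0.122, -0.027], "grip": -1}
    - {"delta_pos": [0, 0, 0], "delta_rot": [0.008, 0.122, -0.027], "grip": -1}
    - {"delta_pos": [0, 0, 0], "delta_rot": [0.008, 0.122, -0.027], "grip": -1}

```text
clock: 2.1
position: [698.1, 115.6, 294.3]
orientation: [[-0.798, 0.212, -0.564], [0.171, 0.977, 0.125], [0.578, 0.003, -0.816]]
force: [-0.2, 0.3, 0.1]
finger_gap: 0.998
gripper_force: 0.0
```

```bash
cat > g.py <<'E'
from go import *
m,f=json.load(open("pose.json"))
R=tool(m[2],35);G=fr(m,[-80,0,51]);to(G,R)
E
python3 g.py
```

```text
t 2.1 TCP [698.1 115.6 294.3] tgt [640.8 123.6 178.3] F [-0.2  0.3  0.1] gap 0.998 gf 0.0 q [-11.  47.   2.  75. -14.  91.  73.]
 dpos tool [-20.   -4.6 128. ]  rotvec [ 0.002 -0.005  0.003]  dpos(after rot) [-19.3  -4.4 128.1]
```

Request:
carry_out:
  moves:
    - {"delta_pos": [-7, -1.5, 12], "delta_rot": [0, 0, 0], "grip": -1}
    - {"delta_pos": [-7, -1.5, 18], "delta_rot": [0, 0, 0], "grip": -1}
    - {"delta_pos": [-5.5, -1.5, 20], "delta_rot": [0, 0, 0], "grip": -1}
    - {"delta_pos": [0, 0, 20], "delta_rot": [0, 0, 0], "grip": -1}
    - {"delta_pos": [0, 0, 15], "delta_rot": [0, 0, 0], "grip": -1}

```text
clock: 2.6
position: [663.7, 118.6, 211.3]
orientation: [[-0.801, 0.213, -0.559], [0.174, 0.977, 0.123], [0.573, 0.001, -0.82]]
force: [-0.3, 0.0, -0.6]
finger_gap: 0.998
gripper_force: 0.0
```

```bash
python3 g.py
python3 - <<'E'
from go import *
m,f=json.load(open("pose.json"))
s=r.snapshot("side");t=r.snapshot("top")
G,Bl=(0,220,0),(255,0,0)
pl=[(rect(B(-92,28,-25,25,0,0),57,m),Bl)]
st=r.get_state();g=st["position"]+st["orientation"]@np.array([[0,0,155],[0,30,155],[0,0,173],[0,-30,155.]]).T.T[0]*1
pts=np.array([st["position"]+st["orientation"]@np.array(v) for v in([0,-42,155.],[0,42,155.],[0,0,173.])])
pl.append((pts,G))
crop(s,(235,160),100,100,5,"a.png",pl);crop(t,(215,195),60,100,5,"b.png",pl)
cv2.imwrite("pics/g1.png",np.hstack([cv2.imread("a.png"),cv2.imread("b.png")]))
E
```

```text
t 2.6 TCP [663.7 118.6 211.3] tgt [640.8 123.6 178.3] F [-0.3  0.  -0.6] gap 0.998 gf 0.0 q [-11.  50.   1.  82. -14.  81.  74.]
 dpos tool [ 0.3 -0.  40.5]  rotvec [0.001 0.001 0.   ]  dpos(after rot) [ 0.3  0.  40.5]
```

View pics/g1.png

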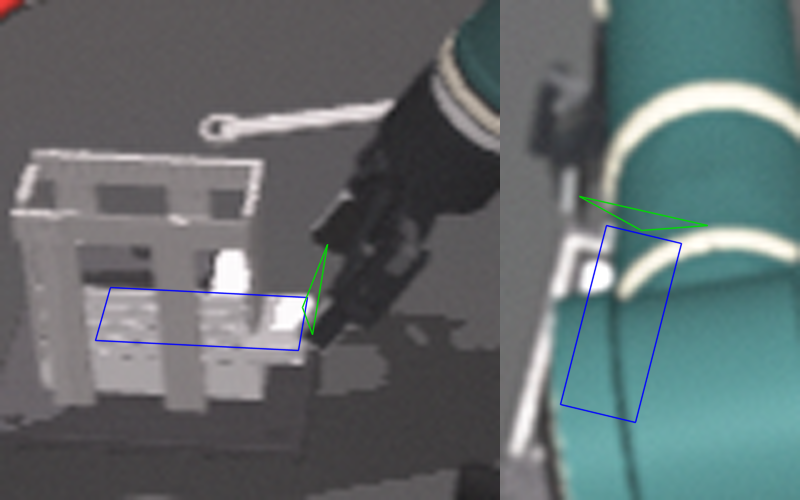

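Request:
carry_out:
  moves:
    - {"delta_pos": [0, 0, 15], "delta_rot": [0, 0, 0], "grip": -1}
    - {"delta_pos": [0, 0, 15], "delta_rot": [0, 0, 0], "grip": -1}
    - {"delta_pos": [0, 0, 12], "delta_rot": [0, 0, 0], "grip": -1}
    - {"delta_pos": [0, 0, 0], "delta_rot": [0, 0, 0], "grip": -1}
    - {"delta_pos": [0, 0, 0], "delta_rot": [0, 0, 0], "grip": 1}
  force: 90

```text
clock: 3.2
position: [642.0, 123.8, 179.8]
orientation: [[-0.801, 0.213, -0.559], [0.173, 0.977, 0.124], [0.573, 0.002, -0.82]]
force: [0.4, 0.2, -0.5]
finger_gap: 0.856
gripper_force: 0.0
```

Request:
carry_out:
  moves:
    - {"delta_pos": [0, 0, 0], "delta_rot": [0, 0, 0], "grip": 1}
    - {"delta_pos": [0, 0, 0], "delta_rot": [0, 0, 0], "grip": 1}
    - {"delta_pos": [0, 0, 0], "delta_rot": [0, 0, 0], "grip": 1}
    - {"delta_pos": [0, 0, 0], "delta_rot": [0, 0, 0], "grip": 1}
    - {"delta_pos": [0, 0, 0], "delta_rot": [0, 0, 0], "grip": 1}

```text
clock: 3.7
position: [642.6, 123.4, 180.7]
orientation: [[-0.802, 0.213, -0.558], [0.173, 0.977, 0.124], [0.571, 0.003, -0.821]]
force: [3.1, -1.8, 5.1]
finger_gap: 0.562
gripper_force: 94.1
```

```bash
python3 g.py
```

```text
t 3.7 TCP [642.6 123.4 180.7] tgt [640.8 123.6 178.3] F [ 3.1 -1.8  5.1] gap 0.562 gf 94.1 q [-12.  50.   1.  86. -14.  77.  74.]
 dpos tool [ 0.1 -0.2  3. ]  rotvec [0.002 0.003 0.002]  dpos(after rot) [ 0.  -0.2  3. ]
```

Request:
carry_out:
  moves:
    - {"delta_pos": [-4.1, 0, -2.9], "delta_rot": [0, 0, 0], "grip": 1}
    - {"delta_pos": [-8.2, 0, -5.7], "delta_rot": [0, 0, 0], "grip": 1}
    - {"delta_pos": [-8.2, 0, -5.7], "delta_rot": [0, 0, 0], "grip": 1}
    - {"delta_pos": [-8.2, 0, -5.7], "delta_rot": [0, 0, 0], "grip": 1}
    - {"delta_pos": [-8.2, 0, -5.7], "delta_rot": [0, 0, 0], "grip": 1}

```text
clock: 4.2
position: [681.6, 116.9, 178.3]
orientation: [[-0.792, 0.209, -0.574], [0.168, 0.978, 0.125], [0.587, 0.002, -0.809]]
force: [-16.9, 3.1, 6.2]
finger_gap: 0.563
gripper_force: 93.6
```

Run:
```python
from go import *
m,f=json.load(open("pose.json"))
R=tool(m[2],35);to(fr(m,[-125,0,51]),R)
s=r.snapshot("side");crop(s,(245,160),100,75,6,"pics/p1.png",[(rect(B(-140,-20,-25,25,0,0),57,m),(255,0,0))])
```

```text
t 4.2 TCP [681.6 116.9 178.3] tgt [684.8 114.1 178.3] F [-16.9   3.1   6.2] gap 0.563 gf 93.6 q [-11.  54.   1.  79. -14.  81.  75.]
 dpos tool [-3.  -2.2 -2.1]  rotvec [-0.    -0.017  0.004]  dpos(after rot) [-3.  -2.1 -2.1]
```

View pics/p1.png

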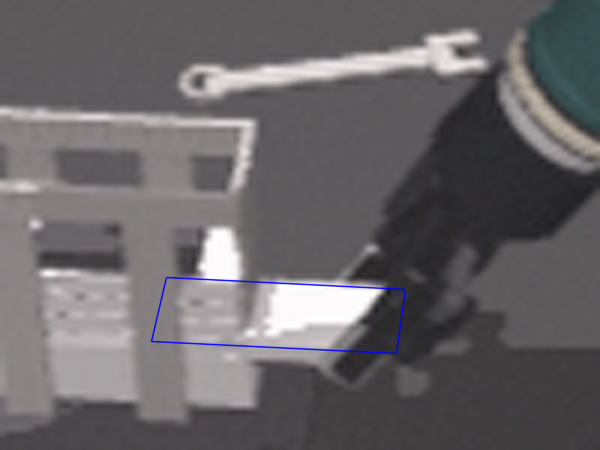

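Request:
carry_out:
  moves:
    - {"delta_pos": [-8.2, -0.4, -5.7], "delta_rot": [0, 0, 0], "grip": 1}
    - {"delta_pos": [-8.2, -0.4, -5.7], "delta_rot": [0, 0, 0], "grip": 1}
    - {"delta_pos": [-8.2, -0.4, -5.7], "delta_rot": [0, 0, 0], "grip": 1}
    - {"delta_pos": [-8.2, -0.4, -5.7], "delta_rot": [0, 0, 0], "grip": 1}
    - {"delta_pos": [-8.2, 0, -5.7], "delta_rot": [0, 0, 0], "grip": 1}

```text
clock: 4.75
position: [733.2, 102.9, 178.4]
orientation: [[-0.798, 0.212, -0.564], [0.171, 0.977, 0.125], [0.578, 0.003, -0.816]]
force: [-1.3, 0.4, 1.3]
finger_gap: 0.566
gripper_force: 93.8
```

Request:
carry_out:
  moves:
    - {"delta_pos": [-8.2, 0, -5.7], "delta_rot": [0, 0, 0], "grip": 1}
    - {"delta_pos": [-8.2, 0, -5.7], "delta_rot": [0, 0, 0], "grip": 1}
    - {"delta_pos": [0, 0, 0], "delta_rot": [0, 0, 0], "grip": 1}
    - {"delta_pos": [0, 0, 0], "delta_rot": [0, 0, 0], "grip": 1}
    - {"delta_pos": [0, 0, 0], "delta_rot": [0, 0, 0], "grip": 1}

```text
clock: 5.25
position: [753.0, 98.1, 178.6]
orientation: [[-0.8, 0.212, -0.561], [0.173, 0.977, 0.124], [0.574, 0.002, -0.819]]
force: [-0.4, -0.1, -1.4]
finger_gap: 0.564
gripper_force: 93.9
```

Run:
```python
from go import *
m,f=json.load(open("pose.json"))
R=tool(m[2],35);to(fr(m,[-190,0,51]),R)
s=r.snapshot("side");crop(s,(265,160),130,90,6,"pics/p2.png",[(rect(B(-210,-90,-25,25,0,0),57,m),(255,0,0))])
```

```text
t 5.25 TCP [753.   98.1 178.6] tgt [748.3 100.2 178.3] F [-0.4 -0.1 -1.4] gap 0.564 gf 93.9 q [ -9.  60.   2.  66. -13.  88.  75.]
 dpos tool [3.9 1.  3.2]  rotvec [ 0.002 -0.001  0.002]  dpos(after rot) [3.9 1.  3.2]
```

View pics/p2.png

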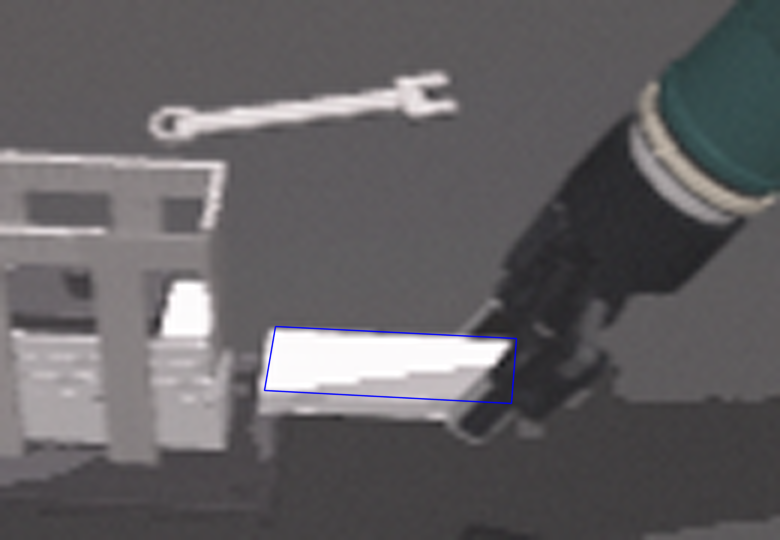

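```bash
cat > bl.py <<'E'
from go import *
def fitblank(c0,yaw,pitch,keep,cams=("side","top"),shots=None):
    """underside-centre pose: R=Rz(yaw)Ry(pitch); keep(x,y,z local) selects pts near initial guess"""
    b=[B(-60,60,-25,25,0,12)];P=[]
    for n in cams:
        W=cloud((shots or {}).get(n) or r.snapshot(n)).reshape(-1,3);P.append(W[np.isfinite(W[:,2])])
    Rr=lambda p:Ro.from_euler("ZYX",[p[3],p[4],p[5]]).as_matrix()
    p=np.array([*c0,yaw,pitch,0.]);
    for i in range(3):
        Q=[(w-p[:3])@Rr(p) for w in P];k=[keep(*q.T) for q in Q]
        A=np.vstack([w[a] for w,a in zip(P,k)])
        f=lambda p:sdf((A-p[:3])@Rr(p),b)
        p=least_squares(f,p,loss="cauchy",f_scale=1,x_scale=[1,1,1,.01,.01,.01],diff_step=1e-5).x
    print("n",[int(a.sum()) for a in k],"pose",p[:3].round(1),"ypr",np.degrees(p[3:]).round(2),"med",np.median(abs(f(p))).round(2))
    return p,Rr(p)
E
python3 - <<'E'
from bl import *
m,f=json.load(open("pose.json"))
keep=lambda x,y,z:(x>-20)&(x<68)&(abs(y)<33)&(z>-8)&(z<20)
sh={n:r.snapshot(n) for n in("side","top")};s=r.get_state()
for c in(("side",),("top",),("side","top")):
    p,Rb=fitblank(fr(m,[-149,0,45]),m[2],0,keep,c,sh)
    v=Rz(m[2]).T@(p[:3]-[m[0],m[1],m[3]]);print(" in mag",v.round(1)," in tool",(s["orientation"].T@(p[:3]-s["position"])).round(1))
# stack
W=cloud(sh["side"]).reshape(-1,3);q=(W-[m[0],m[1],m[3]])@Rz(m[2])
for z0 in(90,85,80,75,70): 
    pass
k=(abs(q[:,0])<8)&(abs(q[:,1])<26);print("z of weight/stack mid",np.round(np.sort(q[k][:,2])[::6],0))
k=(q[:,0]>-60)&(q[:,0]<-40)&(abs(q[:,1])<23)&(q[:,2]>40)&(q[:,2]<125);print("blank3 top near gate",np.round(np.percentile(q[k][:,2],[10,50,90]),1),k.sum())
k=(q[:,0]>-31)&(q[:,0]<-12)&(abs(q[:,1])<23)&(q[:,2]>40)&(q[:,2]<125);print("weight top",np.round(np.percentile(q[k][:,2],[10,50,90]),1),k.sum())
E
```

```text
n [376] pose [619.4 128.2  43.6] ypr [ 1.6896e+02 -4.5000e-01  1.6000e-01] med 1.07
 in mag [-1.471e+02  1.000e-01  4.330e+01]  in tool [ 34.5   0.6 189.7]
n [0] pose [578.8 136.2  42.5] ypr [166.97   0.78  -2.37] med nan
 in mag [-105.6    0.9   42.2]  in tool [ 6.780e+01 -2.000e-01  2.144e+02]
n [376, 60] pose [619.4 128.1  43.6] ypr [ 1.689e+02 -4.300e-01  1.500e-01] med 1.05
 in mag [-147.1    0.2   43.3]  in tool [ 34.5   0.5 189.7]
z of weight/stack mid [  7.  10.  15.  19.  23.  28.  33.  38.  47.  49.  55.  59.  66.  70.
  74.  78.  81.  85.  88.  92.  92.  93.  95. 100. 104. 107. 142. 149.]
blank3 top near gate [53.9 79.8 82.5] 91
weight top [89.8 92.6 95.4] 6
  return _methods._mean(a, axis=axis, dtype=dtype,
  ret = ret.dtype.type(ret / rcount)
```

```bash
cat > ins.py <<'E'
from go import *
import sys
m,f=json.load(open("pose.json"))
off=np.array([34.5,.5,189.7])
def tgt(xc,c,th,y=0):
    t=np.radians(th);R=tool(f[2],35-th)
    ctr=fr(f,[xc-60*np.cos(t),y,45+c+60*np.sin(t)])
    return ctr-R@off,R
def go(xc,c,th,y=0):
    T,R=tgt(xc,c,th,y);to(T+L*R[:,2],R)
if __name__=="__main__": go(*map(float,sys.argv[1:]))
E
python3 ins.py 48 3 10; python3 ins.py 30 100 10
```

```text
t 5.4 TCP [753.2  98.2 179.2] tgt [ 553.5 -164.   216.1] F [-0.3 -0.3 -3.3] gap 0.566 gf 93.9 q [ -9.  60.   2.  66. -13.  88.  75.]
 dpos tool [ 135.9 -298.5   49.2]  rotvec [ 0.083 -0.174 -0.139]  dpos(after rot) [ 183.9 -272.3   45. ]
t 5.4 TCP [753.2  98.2 179.2] tgt [ 571.5 -165.   313.1] F [-0.3 -0.3 -3.3] gap 0.566 gf 93.9 q [ -9.  60.   2.  66. -13.  88.  75.]
 dpos tool [ 176.9 -295.3  -40.5]  rotvec [ 0.083 -0.174 -0.139]  dpos(after rot) [ 208.6 -272.3  -50.5]
```

Request:
carry_out:
  moves:
    - {"delta_pos": [9, -19.5, -20.5], "delta_rot": [0, 0, 0], "grip": 1}
    - {"delta_pos": [9, -19.5, -20.5], "delta_rot": [0, 0, 0], "grip": 1}
    - {"delta_pos": [9, -19.5, -20.5], "delta_rot": [0, 0, 0], "grip": 1}
    - {"delta_pos": [9, -19.5, -20.5], "delta_rot": [0, 0, 0], "grip": 1}
    - {"delta_pos": [9, -19.5, -20.5], "delta_rot": [0, 0, 0], "grip": 1}

```text
clock: 5.9
position: [754.2, -6.0, 292.6]
orientation: [[-0.802, 0.215, -0.557], [0.176, 0.977, 0.124], [0.571, 0.002, -0.821]]
force: [0.7, -0.2, -1.6]
finger_gap: 0.566
gripper_force: 93.8
```

Request:
carry_out:
  moves:
    - {"delta_pos": [-4, -38, -4], "delta_rot": [0, 0, 0], "grip": 1}
    - {"delta_pos": [-4, -38, -4], "delta_rot": [0, 0, 0], "grip": 1}
    - {"delta_pos": [-4, -38, -4], "delta_rot": [0, 0, 0], "grip": 1}
    - {"delta_pos": [0, 0, 0], "delta_rot": [0.041, -0.087, -0.07], "grip": 1}
    - {"delta_pos": [0, 0, 0], "delta_rot": [0.041, -0.087, -0.07], "grip": 1}

```text
clock: 6.4
position: [745.6, -123.0, 293.9]
orientation: [[-0.907, 0.055, -0.417], [0.051, 0.998, 0.022], [0.418, -0.001, -0.909]]
force: [-0.4, 1.3, -1.6]
finger_gap: 0.563
gripper_force: 93.8
```

```bash
python3 ins.py 40 60 10
```

```text
t 6.4 TCP [ 745.6 -123.   293.9] tgt [ 561.5 -164.4  273.1] F [-0.4  1.3 -1.6] gap 0.563 gf 93.8 q [ 3. 50.  6. 69. -2. 86. 96.]
 dpos tool [156.2 -51.5  94.8]  rotvec [-0.     0.006 -0.003]  dpos(after rot) [155.8 -51.   95.7]
```

Request:
carry_out:
  moves:
    - {"delta_pos": [31, -10.3, 19], "delta_rot": [0, 0, 0], "grip": 1}
    - {"delta_pos": [31, -10.3, 19], "delta_rot": [0, 0, 0], "grip": 1}
    - {"delta_pos": [31, -10.3, 19], "delta_rot": [0, 0, 0], "grip": 1}
    - {"delta_pos": [31, -10.3, 19], "delta_rot": [0, 0, 0], "grip": 1}
    - {"delta_pos": [31, -10.3, 19], "delta_rot": [0, 0, 0], "grip": 1}

```text
clock: 6.9
position: [561.2, -161.8, 273.2]
orientation: [[-0.906, 0.055, -0.419], [0.05, 0.998, 0.023], [0.42, 0.0, -0.908]]
force: [0.3, -0.7, -2.2]
finger_gap: 0.563
gripper_force: 93.8
```

```bash
python3 ins.py 45 5 10
python3 - <<'E'
from bl import *
from ins import f,off
s=r.get_state();c=s["position"]+s["orientation"]@off
keep=lambda x,y,z:(x>-20)&(x<68)&(abs(y)<33)&(z>-8)&(z<20)
sh={n:r.snapshot(n) for n in("side","top")}
for cc in(("side",),("side","top")):
    p,Rb=fitblank(c,f[2],np.radians(10),keep,cc,sh)
    R=s["orientation"];ex=Rz(f[2])
    print("pred fix",(ex.T@(c-[f[0],f[1],f[3]])).round(1),"meas fix",(ex.T@(p[:3]-[f[0],f[1],f[3]])).round(1))
E
```

```text
t 6.9 TCP [ 561.2 -161.8  273.2] tgt [ 556.5 -164.2  218.1] F [ 0.3 -0.7 -2.2] gap 0.563 gf 93.8 q [  7.  35.   6.  99.   1.  70. 100.]
 dpos tool [-19.   -2.6  52. ]  rotvec [ 0.001  0.003 -0.002]  dpos(after rot) [-19.2  -2.6  51.9]
n [624] pose [ 452.4 -154.8  116. ] ypr [177.66  10.08   0.98] med 0.89
pred fix [-19.2  -2.9 115.2] meas fix [-21.   -3.4 115.7]
n [624, 0] pose [ 452.4 -154.8  116. ] ypr [177.66  10.08   0.98] med 0.89
pred fix [-19.2  -2.9 115.2] meas fix [-21.   -3.4 115.7]
```

Request:
carry_out:
  moves:
    - {"delta_pos": [-4.8, -0.7, 13], "delta_rot": [0, 0, 0], "grip": 1}
    - {"delta_pos": [-4.8, -0.7, 13], "delta_rot": [0, 0, 0], "grip": 1}
    - {"delta_pos": [-4.8, -0.6, 13], "delta_rot": [0, 0, 0], "grip": 1}
    - {"delta_pos": [-4.6, -0.6, 13], "delta_rot": [0, 0, 0], "grip": 1}
    - {"delta_pos": [0, 0, 0], "delta_rot": [0, 0, 0], "grip": 1}

```text
clock: 7.5
position: [557.6, -161.2, 212.6]
orientation: [[-0.903, 0.052, -0.426], [0.046, 0.999, 0.024], [0.427, 0.002, -0.904]]
force: [-0.2, 0.2, -0.8]
finger_gap: 0.561
gripper_force: 93.8
```

```bash
python3 ins.py 57 1 10;python3 ins.py 66 1 10
```

```text
t 7.5 TCP [ 557.6 -161.2  212.6] tgt [ 544.5 -163.5  214.1] F [-0.2  0.2 -0.8] gap 0.561 gf 93.8 q [  8.  40.   6. 100.   0.  64. 100.]
 dpos tool [12.3 -3.1  4.2]  rotvec [ 0.002 -0.004  0.001]  dpos(after rot) [12.3 -3.1  4.1]
t 7.5 TCP [ 557.6 -161.2  212.6] tgt [ 535.6 -163.1  214.1] F [-0.2  0.2 -0.8] gap 0.561 gf 93.8 q [  8.  40.   6. 100.   0.  64. 100.]
 dpos tool [20.4 -3.1  8. ]  rotvec [ 0.002 -0.004  0.001]  dpos(after rot) [20.5 -3.1  7.9]
```

Request:
carry_out:
  moves:
    - {"delta_pos": [4, -1, 1.5], "delta_rot": [0, 0, 0], "grip": 1}
    - {"delta_pos": [4.1, -1, 1.6], "delta_rot": [0, 0, 0], "grip": 1}
    - {"delta_pos": [4.1, -1, 1.6], "delta_rot": [0, 0, 0], "grip": 1}
    - {"delta_pos": [4.1, 0, 1.6], "delta_rot": [0, 0, 0], "grip": 1}
    - {"delta_pos": [4.1, 0, 1.7], "delta_rot": [0, 0, 0], "grip": 1}

```text
clock: 8.0
position: [538.6, -162.8, 218.4]
orientation: [[-0.909, 0.053, -0.413], [0.047, 0.999, 0.023], [0.413, 0.002, -0.911]]
force: [8.6, 1.9, -1.9]
finger_gap: 0.565
gripper_force: 94.2
```

```bash
python3 ins.py 66 1 10; python3 ins.py 66 0.5 0;python3 - <<'E'
from bl import *
from ins import f
sh=r.snapshot("side");W=cloud(sh).reshape(-1,3);q=(W-[f[0],f[1],f[3]])@Rz(f[2])
k=(q[:,2]>79)&(q[:,2]<86)&(abs(q[:,1])<24)&(q[:,0]>40)&(q[:,0]<110);print("jaw top x",np.percentile(q[k][:,0],[0,3,10,50,90,97]).round(1))
import pickle
W=cloud(pickle.load(open("s0.pkl","rb"))["side"]).reshape(-1,3);q=(W-[f[0],f[1],f[3]])@Rz(f[2])
k=(q[:,2]>79)&(q[:,2]<86)&(abs(q[:,1])<24)&(q[:,0]>40)&(q[:,0]<110);print("jaw top x before",np.percentile(q[k][:,0],[0,3,10,50,90,97]).round(1))
E
```

```text
t 8.0 TCP [ 538.6 -162.8  218.4] tgt [ 535.6 -163.1  214.1] F [ 8.6  1.9 -1.9] gap 0.565 gf 94.2 q [  8.  38.   6. 103.   1.  63. 100.]
 dpos tool [ 1.  -0.4  5.2]  rotvec [0.002 0.01  0.001]  dpos(after rot) [ 0.9 -0.4  5.2]
t 8.0 TCP [ 538.6 -162.8  218.4] tgt [ 562.1 -164.5  181.4] F [ 8.6  1.9 -1.9] gap 0.565 gf 94.2 q [  8.  38.   6. 103.   1.  63. 100.]
 dpos tool [-36.7  -0.5  24. ]  rotvec [0.002 0.185 0.001]  dpos(after rot) [-40.5  -0.4  16.8]
jaw top x [62.  63.  63.9 73.3 82.  83.1]
jaw top x before [53.2 53.8 54.9 63.8 72.9 74. ]
```

Run:
```python
from ins import *
s=r.get_state();Rc=s["orientation"];P=s["position"]
i=0
for th,c in zip(np.linspace(8.4,0,9),np.linspace(2,0,9)):
    T,R=tgt(65,c,th);print((Rc.T@(T-P)).round(1),Ro.from_matrix(Rc.T@R).as_rotvec().round(3));P,Rc=T,R
```

```text
[-6.1 -0.4  6.2] [0.002 0.038 0.   ]
[-4.2  0.   1.8] [ 0.     0.018 -0.   ]
[-4.2  0.   1.8] [0.    0.018 0.   ]
[-4.2 -0.   1.8] [-0.     0.018 -0.   ]
[-4.2  0.   1.8] [-0.     0.018 -0.   ]
[-4.2 -0.   1.8] [0.    0.018 0.   ]
[-4.2  0.   1.8] [-0.     0.018 -0.   ]
[-4.2  0.   1.8] [-0.     0.018 -0.   ]
[-4.2 -0.   1.8] [ 0.     0.018 -0.   ]
```

Request:
carry_out:
  moves:
    - {"delta_pos": [-4.5, 0, 3], "delta_rot": [0, 0.022, 0], "grip": 1}
    - {"delta_pos": [-4.2, 0, 2.4], "delta_rot": [0, 0.02, 0], "grip": 1}
    - {"delta_pos": [-4.2, 0, 2.2], "delta_rot": [0, 0.02, 0], "grip": 1}
    - {"delta_pos": [-4.2, 0, 2], "delta_rot": [0, 0.02, 0], "grip": 1}
    - {"delta_pos": [-4.2, 0, 1.8], "delta_rot": [0, 0.018, 0], "grip": 1}

```text
clock: 8.55
position: [552.9, -163.5, 198.9]
orientation: [[-0.863, 0.052, -0.502], [0.044, 0.999, 0.028], [0.503, 0.002, -0.864]]
force: [8.9, 1.1, 1.3]
finger_gap: 0.562
gripper_force: 94.6
```

```bash
cat > jb.py <<'E'
from bl import *
from ins import f,off
s=r.get_state();c=s["position"]+s["orientation"]@off
z=s["orientation"];lean=np.degrees(np.arctan2(z[2,0],-z[2,2]))
sh=r.snapshot("side");W=cloud(sh).reshape(-1,3);q=(W-[f[0],f[1],f[3]])@Rz(f[2])
k=(q[:,2]>79)&(q[:,2]<86)&(abs(q[:,1])<24)&(q[:,0]>40)&(q[:,0]<110);print("jaw",(np.percentile(q[k][:,0],[3,10,50,90,97])-[53.8,54.9,63.8,72.9,74]).round(1))
print("lean",lean.round(2),"pred ctr",(Rz(f[2]).T@(c-[f[0],f[1],f[3]])).round(1))
keep=lambda x,y,z:(x>-25)&(x<50)&(abs(y)<33)&(z>4)&(z<20)
p,_=fitblank(c,f[2],np.radians(35-lean),keep,("side",),{"side":sh});print("meas",(Rz(f[2]).T@(p[:3]-[f[0],f[1],f[3]])).round(1))
E
python3 jb.py;python3 ins.py 65 0 0
```

```text
jaw [ 9.8 10.1  9.2  9.6 10.4]
lean 30.2 pred ctr [ 3.4 -0.7 52. ]
n [264] pose [ 323.1 -155.1   41.3] ypr [179.81   9.     2.59] med 1.17
meas [108.1   3.6  41. ]
t 8.6 TCP [ 553.1 -163.5  198.2] tgt [ 563.1 -164.5  180.9] F [9.2 0.  1.4] gap 0.565 gf 94.5 q [  7.  43.   6. 100.   1.  68. 100.]
 dpos tool [-17.4  -0.6   9.9]  rotvec [0.001 0.083 0.001]  dpos(after rot) [-18.2  -0.5   8.4]
```

Request:
carry_out:
  moves:
    - {"delta_pos": [-4.3, 0, 2.5], "delta_rot": [0, 0.021, 0], "grip": 1}
    - {"delta_pos": [-4.3, 0, 2.4], "delta_rot": [0, 0.021, 0], "grip": 1}
    - {"delta_pos": [-4.3, 0, 2.3], "delta_rot": [0, 0.021, 0], "grip": 1}
    - {"delta_pos": [-4.3, 0, 2.2], "delta_rot": [0, 0.02, 0], "grip": 1}
    - {"delta_pos": [0, 0, 0], "delta_rot": [0, 0, 0], "grip": 1}

```text
clock: 9.1
position: [562.5, -164.1, 181.4]
orientation: [[-0.818, 0.052, -0.572], [0.042, 0.999, 0.031], [0.573, 0.001, -0.819]]
force: [9.8, 0.8, 1.6]
finger_gap: 0.568
gripper_force: 94.7
```

```bash
python3 jb.py;python3 ins.py 65 0 0
```

```text
jaw [11.3 11.8 11.8 10.9 11.4]
lean 34.98 pred ctr [ 5.6 -0.5 45.4]
n [481] pose [ 382.3 -155.    46.9] ypr [179.61  -0.78   0.86] med 1.05
meas [48.9  0.5 46.6]
t 9.15 TCP [ 562.4 -164.2  181.6] tgt [ 563.1 -164.5  180.9] F [10.4  0.9  0.9] gap 0.566 gf 94.7 q [  7.  46.   7.  97.   1.  72. 100.]
 dpos tool [-1.  -0.3  0.2]  rotvec [0.001 0.001 0.001]  dpos(after rot) [-1.  -0.3  0.2]
```

Request:
carry_out:
  moves:
    - {"delta_pos": [-1, 0, -0.5], "delta_rot": [0, 0, 0], "grip": 1}
    - {"delta_pos": [-1, 0, -0.5], "delta_rot": [0, 0, 0], "grip": 1}
    - {"delta_pos": [-1, 0, -0.5], "delta_rot": [0, 0, 0], "grip": 1}
    - {"delta_pos": [-1, 0, -0.5], "delta_rot": [0, 0, 0], "grip": 1}
    - {"delta_pos": [0, 0, 0], "delta_rot": [0, 0, 0], "grip": 1}

```text
clock: 9.65
position: [566.3, -164.5, 181.0]
orientation: [[-0.818, 0.052, -0.573], [0.042, 0.999, 0.031], [0.574, 0.001, -0.819]]
force: [8.6, -0.1, 0.4]
finger_gap: 0.564
gripper_force: 94.7
```

```bash
python3 jb.py
```

```text
jaw [7.3 7.6 7.2 7.4 8.4]
lean 35.0 pred ctr [ 1.8 -0.3 45.1]
n [476] pose [ 418.2 -155.3   46. ] ypr [179.86  -1.09   0.37] med 1.03
meas [13.  -1.1 45.7]
```

Request:
carry_out:
  moves:
    - {"delta_pos": [-0.6, 0, -0.2], "delta_rot": [0, 0, 0], "grip": 1}
    - {"delta_pos": [0, 0, 0], "delta_rot": [0, 0, 0], "grip": 1}
    - {"delta_pos": [0, 0, 0], "delta_rot": [0, 0, 0], "grip": -1}
    - {"delta_pos": [0, 0, 0], "delta_rot": [0, 0, 0], "grip": -1}
    - {"delta_pos": [0, 0, 0], "delta_rot": [0, 0, 0], "grip": -1}

```text
clock: 10.2
position: [564.0, -165.0, 179.1]
orientation: [[-0.813, 0.052, -0.58], [0.042, 0.999, 0.031], [0.581, 0.001, -0.814]]
force: [0.3, 0.1, 0.9]
finger_gap: 0.995
gripper_force: 0.0
```

Request:
carry_out:
  moves:
    - {"delta_pos": [0, 0, 0], "delta_rot": [0, 0, 0], "grip": -1}
    - {"delta_pos": [0, 0, 0], "delta_rot": [0, 0, 0], "grip": -1}
    - {"delta_pos": [0, 0, 0], "delta_rot": [0, 0, 0], "grip": -1}
    - {"delta_pos": [0, 0, 0], "delta_rot": [0, 0, 0], "grip": -1}
    - {"delta_pos": [0, 0, 0], "delta_rot": [0, 0, 0], "grip": -1}

```text
clock: 10.7
position: [564.4, -164.8, 178.8]
orientation: [[-0.813, 0.052, -0.58], [0.042, 0.999, 0.031], [0.58, 0.001, -0.814]]
force: [-0.3, 0.3, -0.8]
finger_gap: 0.998
gripper_force: 0.0
```

```bash
python3 jb.py
```

```text
jaw [6.  6.4 6.4 6.4 6.6]
lean 35.48 pred ctr [ 4.7  0.  44.1]
n [488] pose [ 419.1 -155.5   45.7] ypr [180.08  -1.     0.39] med 1.17
meas [12.1 -0.9 45.4]
```

Jaw reads 6.3 mm back, which matches a clamped 120 mm blank. I'll withdraw along the tool axis and verify.

Request:
carry_out:
  moves:
    - {"delta_pos": [0, 0, -10], "delta_rot": [0, 0, 0], "grip": -1}
    - {"delta_pos": [0, 0, -20], "delta_rot": [0, 0, 0], "grip": -1}
    - {"delta_pos": [0, 0, -40], "delta_rot": [0, 0, 0], "grip": -1}
    - {"delta_pos": [0, 0, -45], "delta_rot": [0, 0, 0], "grip": -1}
    - {"delta_pos": [0, 0, -45], "delta_rot": [0, 0, 0], "grip": -1}

```text
clock: 11.25
position: [658.2, -169.8, 311.4]
orientation: [[-0.814, 0.052, -0.579], [0.042, 0.999, 0.031], [0.58, 0.001, -0.815]]
force: [0.8, -0.2, 0.2]
finger_gap: 1.002
gripper_force: 0.0
```

Request:
carry_out:
  moves:
    - {"delta_pos": [-20, 10, -30], "delta_rot": [0, 0, 0], "grip": -1}
    - {"delta_pos": [-20, 10, -30], "delta_rot": [0, 0, 0], "grip": -1}
    - {"delta_pos": [0, 0, 0], "delta_rot": [0, 0, 0], "grip": -1}
    - {"delta_pos": [0, 0, 0], "delta_rot": [0, 0, 0], "grip": -1}
    - {"delta_pos": [0, 0, 0], "delta_rot": [0, 0, 0], "grip": -1}

```text
clock: 11.75
position: [724.9, -153.9, 334.5]
orientation: [[-0.812, 0.053, -0.581], [0.042, 0.999, 0.031], [0.582, 0.001, -0.813]]
force: [-0.2, -0.6, -0.8]
finger_gap: 0.999
gripper_force: 0.0
```

Run:
```python
from bl import *
m,f=json.load(open("pose.json"))
sh={n:r.snapshot(n) for n in("side","top")}
keep=lambda x,y,z:(x>-70)&(x<58)&(abs(y)<33)&(z>3)&(z<20)
for c in(("side",),("top",),("side","top")):
    try:
        p,_=fitblank(fr(f,[0,0,45]),f[2],0,keep,c,sh);print("meas",(Rz(f[2]).T@(p[:3]-[f[0],f[1],f[3]])).round(1))
    except Exception as e: print(c,e)
bl=rect(B(-60,60,-25,25,0,0),57,f);pl=[(bl,(255,0,0)),(rect(FIX[2],52,f),(0,0,255)),(rect(B(60,80,-28,28,0,0),82,f),(0,220,0))]
pm=[(rect(B(-60,60,-25,25,0,0),81,m),(255,0,0))]
crop(sh["side"],(200,262),110,60,5,"a.png",pl);crop(sh["side"],(218,170),110,60,5,"b.png",pm)
crop(sh["top"],(303,240),50,60,5,"c.png",pl);crop(sh["top"],(208,218),50,60,5,"d.png",pm)
I=[cv2.imread(k+".png") for k in "abcd"]
cv2.imwrite("pics/end.png",np.vstack([np.hstack([I[0],I[2]]),np.hstack([I[1],I[3]])]))
```

```text
n [866] pose [ 439.3 -157.    45.8] ypr [ 1.775e+02 -1.400e-01  9.000e-02] med 1.09
meas [-8.1 -0.5 45.5]
n [0] pose [ 431.2 -157.1   45.3] ypr [177.   0.   0.] med nan
meas [ 0.  0. 45.]
n [866, 0] pose [ 439.3 -157.    45.8] ypr [ 1.775e+02 -1.400e-01  9.000e-02] med 1.09
meas [-8.1 -0.5 45.5]
  return _methods._mean(a, axis=axis, dtype=dtype,
  ret = ret.dtype.type(ret / rcount)
```

View pics/end.png

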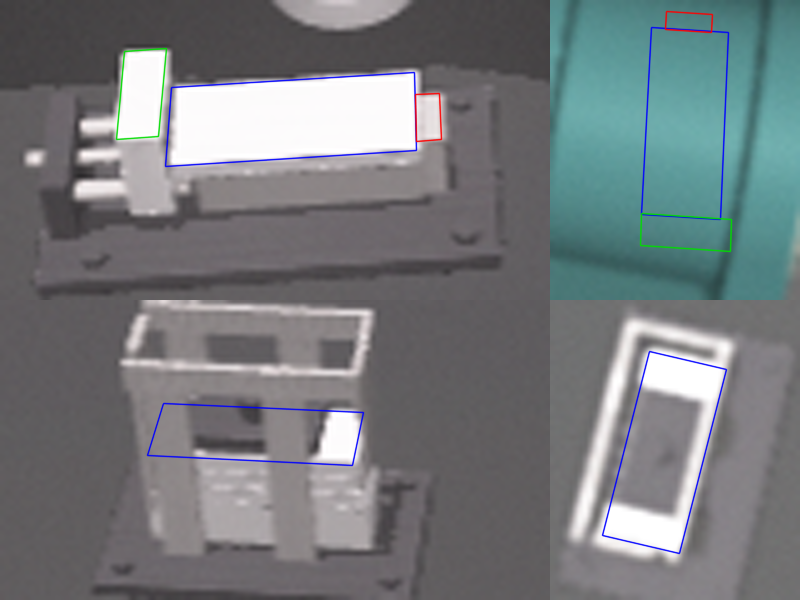

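The side view shows blank0 flat between the fence (416,117) and the jaw (143,95), and its outline matches the predicted clamped pose. The magazine stack is level, 12 mm lower, with the weight still on top.

```bash
python3 -c "
from plant import r
print(r.close_job())"
```

```text
the job is handed in; nothing more can be done
None
```

The job is handed in at about 12 s of the 56 s allowed: by the camera measurements, the bottom blank is clamped flat and square in the fixture with the jaw about 6 mm back, and the other three blanks and the weight sit 12 mm lower in the magazine; no pass or fail result came back.

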